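# Turn the patch tin to the front and pop its lid

### The job

With closed fingertips, push the patch tin round on its turntable until the lid edge with the round thumb mark faces the pointer on the turntable's base. Then press that edge of the lid down until the hidden catch lets go, and draw back so that the lid springs ajar, with the tin still facing the pointer. Only touch and push: do not lift or shift the turntable, leave everything standing around it where it is, and keep the little round pot standing on the disc.

Things in the scene. Friction and masses are not known exactly. Their poses are not given: they have to be found in the camera images.
- turntable: Round grey plastic turntable base, loose on rubber feet (210 mm across; whole assembly 2 to 3 kg). Origin: centre of its underside, on the turning axis, z up. Its -x axis runs along a grey pointer, 16 mm wide with an arrow end, sticking out from under the disc at 6 to 14 mm height, end 188 mm from the axis. On it turns a flat grey disc, 260 mm across, top face 36 mm above the shelf.
- tin_mid (a point): Middle of the rectangular steel patch tin's underside, on the turning axis, on the disc's top face, to which the tin is fixed. x points from the tin's front (thumb mark) to its hinged back. 100 mm front to back, 150 mm along the front; upright walls up to 36 mm above this point; the inset lid stands proud, its top 44 mm above this point.
- disc (a joint): Angle of disc and tin on the base, rad, counterclockwise from above positive; 0 = the lid edge with the thumb mark faces the pointer (tin's front normal along the base's -x). Starts between 0.6 and 1.6. Turns freely both ways against a light friction (about 0.07 N m) and stays where it is left.
- press_mark (a point): Centre of the round thumb mark (dark disc, 22 mm across) on the lid's top face, 13 mm in from the middle of the lid's free edge. It lies 33 mm from the turning axis towards the tin's front, and moves with the lid.
- hinge_mid (a point): Middle of the tin's hinge (three small knuckles), on the back wall opposite the thumb mark, 52 mm from the turning axis, 72 mm above the shelf.
- lid (a joint): Angle of the tin's lid, rad: 0 latched shut, positive open, negative pressed in. Pushing the free edge down about 5 mm (3 to 4 N) frees the catch; pressing on to the firm stop 8 mm down (-0.088) makes sure. Let go, it springs to about 0.45 (free edge some 40 mm up) and stays. Pressing near the hinge does not free it. Once freed, the catch does not hold again.
- pot: Small round aluminium grease pot, 28 mm across, 18 mm tall, loose on the disc beside the back half of the tin; rides round with the disc. Origin: centre of its underside.
- file: Steel file with wooden handle, 200 mm long, 18 mm wide, 12 mm high, lying beside the turntable. Origin under its middle, x along it.
- tray: Red hard silicone valve cap tray, 70 x 90 x 18 mm, beside the turntable. Origin: centre of its underside.
- pump: Aluminium pump, 250 mm long, 90 mm wide at its handle, 40 mm high, lying on the right. Origin under its middle, x along it.
- oil: Oil bottle, 44 mm across, 120 mm tall, beyond the turntable. Origin: centre of its underside.
- wrench: Steel wrench, 150 mm long, lying beyond the turntable. x along it.
- bell: Brass bicycle bell, 54 mm across, 32 mm high, on the left near the robot. Origin: centre of its underside.
- tyre_lever: Black tyre lever, 120 mm long, 16 mm wide, lying on the left. Origin under its middle, x along it.

How it is judged (in metres and radians):
On the way, in this order (a step that is already met when the one before it is completed fails the run):
1. the tin's thumb-mark edge faces the pointer (within 0.2 rad), the lid still shut (value of joint disc between -0.2 and 0.2 rad and value of joint lid below 0.05 rad), for 0.3 s.
2. the lid has sprung ajar (value of joint lid above 0.25 rad), for 0.2 s.
At the end, for the whole second after the job is handed in: The lid stands ajar by more than 0.25 rad, at rest; the tin faces the pointer within 0.2 rad (11 degrees); the turntable stands on the shelf (not raised 10 mm) and the pot is upright within 0.3 rad (value of joint disc between -0.2 and 0.2 rad and value of joint lid above 0.25 rad and velocity of joint each of lid, disc below 0.1 rad/s and velocity of joint disc above -0.1 rad/s and height (world z) of turntable below 0.01 m and angle between pot's own z axis and vertical below 0.3 rad); the robot touches nothing.
It fails at once if the turntable is lifted by more than 10 mm (height (world z) of turntable above 0.01 m).
It fails at once if the turntable's base is shifted by more than 40 mm (distance of turntable from where it was at the start of the episode above 0.04 m).
It fails at once if the pot on the disc is tipped or lifted (angle between pot's own z axis and vertical above 0.5 rad or height (world z) of pot above 0.06 m or height (world z) of pot below 0.025 m).
It fails at once if a thing standing around the turntable is moved by more than 25 mm (distance of any of file, tray, pump, oil, wrench, bell, tyre_lever from where it was at the start of the episode above 0.025 m).
It also fails if it takes over 51 s, if anything falls off the work surface, if the arm or the gripper's body presses on something with over 40 N, if the wrist force passes 120 N, or if a joint passes its speed limit or range.

### The arm

A 6-joint arm with a two-finger parallel gripper is mounted at the origin on the work surface. World frame = base frame: x ahead of the robot, y to its left, z up, the work surface at z = 0. Lengths are in mm, angles in rad, forces in N, time in s.
With the tool pointing down it reaches from about 275 to 1000 mm from the base axis. Payload 8.4 kg.
Tool frame: the origin (TCP) lies at the very end of the fingers, on their centre line; the grasp point (between the pads) lies 19 mm behind it; z points along the fingers, y is the direction in which the jaws open and shut (so a half turn about z gives the same grasp; the last joint's range is limited). The gripper opens to 85 mm and grips with 20 to 120 N. Pads are 22 mm wide; open, the fingers measure 114 mm over their backs; the gripper's body (76 mm by 85 mm) begins 54 mm behind the grasp point. The pads swing forward as they close: fully open they stand 13 mm farther back than shut.
Start: joints at [-1.309, 0.353, 1.633, -0, 1.155, -0.002], TCP at [162.968, -603.382, 231.281] pointing down, gripper open.
Joint ranges: [-2.63, 2.63], [-0.92, 2.1], [0.06, 2.66], [-1.3, 4.44], [0, 2.69], [-3.02, 3.02]. Speed limits (rad/s): [2.22, 2.22, 2.79, 3.14, 3.14, 3.14].

### API

Orientations are given as [roll, pitch, yaw] about the fixed x, y, z axes, in that order (R = Rz(yaw) Ry(pitch) Rx(roll)).
In Python, from rig import sense, grab_frame, get_calibration, sign_off, boxes_of, trace gives the robot as it stands.
- The arm moves only by the tool servo_tool, never from a script. Its argument "rows" is a list of rows, each a list of 3 entries, a list of its own where there are three numbers: the finger opening in mm, from 0 to 85.4, then the shift along the tool's x, y, z in mm, then the turn, a rotation vector about the tool's x, y, z in degrees. A call has 1 to 8 rows; each row shifts and turns the commanded pose from where the row before left it, along the tool's axes as they then stand; what a row does not reach is not made up. A row lasts 1/8 s, in which the tool goes at most 62.5 mm and 10.7 degrees, less where a joint would pass 70% of its speed; a pose out of reach is approached as far as the arm can. A call is refused whole if a number of a shift passes 62.5 or a number of a turn 10.7, either way. A call with a gripper value outside its range is refused whole. The fingers move at their own pace and stop on an object; "force" is the grip in N (left out, the last holds). Time passes only in rows, so rows that do not move let the fingers close. It gives the time, the measured TCP pose, the force and the opening at its end, in the units of the state.
- sense(): the state, without advancing time (a new reading comes with each control period).
- grab_frame(name): name is "scene" or "side" or "wrist"; returns the picture (384x512x3 uint8, blue, green, red); there is no depth.
- get_calibration(name): a dict with "intrinsics" (3x3 intrinsics, pixels), "world_to_cam" (4x4, takes a point from world to camera coordinates). Camera axes: x right, y down, z forward; pixel columns grow to the right and rows downward; lengths in mm; the calibration is good to about 2 mm. A picture is of the moment at which its call begins: read the wrist's pose just before it. get_calibration takes no time and is no camera call; for the wrist camera it gives the pose at the moment of the call.
- sign_off(): hands the job in, once; it reports no verdict.
Trained networks look in the newest picture that a camera, given by its name, has taken for a name from the list of things; names that differ only in an ending like _2 or _b are one class to them, and where a whole thing is asked for, a point or a joint stands for the part that bears it (a point fixed in the world has none). Each returns a list of dicts, best first, with "conf" (0 to 1); they miss things now and then, are a little off and sometimes report something else, mostly with a low value. They report only what shows in the picture. A call takes as long as a camera call.
- boxes_of(camera, thing): "centre" ([x, y, z] in mm, in the coordinates of the camera as it stood for that picture, good to about 4 mm: the middle of the surface that is visible of it).
- trace(camera, thing): "mask" (384x512 bool, what is visible of it).
The state is a dict: "clock": time; "qpos": joint angles; "qvel": joint speeds; "joint_efforts": joint torques, N m; "eef_pos": TCP position; "tcp_rot": TCP orientation; "contact_force": force on the tool from outside, world axes, zero at the start; "wrist_torque": the same for the moment, N m; "opening": opening from 0.0 (shut) to 1.0 (fully open).
Only numpy, scipy, OpenCV 4.12 (cv2) and the standard library are available. Lean on these libraries where they do the work, as an engineer would, in place of code of your own. Each camera call takes 0.05 s, during which the arm holds its last target. There are 200 camera calls.

## Working session

There is one attempt and no reset: what is moved stays moved. The work goes in short steps, Python scripts to look and compute and a tool call to move; the robot and the scene stay as the last step left them, time stands still between calls to the robot, and variables do not carry over. Pictures are saved under pics/ and viewed, about 8 in all and at most 12, crops included, and the job is handed in when it is done.

Besides the shell and the picture viewer there is one more tool, called after "Call:" by a JSON object that holds its "fn" and its "kwargs", one argument or row to a line. servo_tool: Moves the arm, as the interface text tells. Its arguments: {"type":"object","properties":{"rows":{"type":"array","items":{"type":"array"}},"force":{"type":"number"}},"required":["rows"]}

```bash
mkdir -p pics; cat > h.py <<'E'
import numpy as np, cv2
from rig import *
def w(cam,p):
    T=np.array(get_calibration(cam)["world_to_cam"]); return np.linalg.inv(T)@np.r_[p,1]
def px(cam,P):
    c=get_calibration(cam);q=np.array(c["world_to_cam"])@np.r_[P,1];q=np.array(c["intrinsics"])@q[:3];return q[:2]/q[2]
def ray(cam,uv,z):
    c=get_calibration(cam);T=np.linalg.inv(np.array(c["world_to_cam"]));d=T[:3,:3]@np.linalg.inv(np.array(c["intrinsics"]))@np.r_[uv,1];o=T[:3,3];return o+d*(z-o[2])/d[2]
E
python3 - <<'E'
from h import *
im=[grab_frame(c) for c in("scene","side")]
cv2.imwrite("pics/a.png",cv2.resize(im[0],(800,600)));cv2.imwrite("pics/b.png",cv2.resize(im[1],(800,600)))
for c in("scene","side"):
  for t in("turntable","tin_mid","press_mark","hinge_mid","pot","file","tray","pump","oil","wrench","bell","tyre_lever"):
    for b in boxes_of(c,t)[:2]: print(c,t,round(b["conf"],2),np.round(w(c,b["centre"])[:3]))
s=sense();print(s["clock"],s["eef_pos"],s["tcp_rot"],s["contact_force"])
E
```

```text
scene turntable 0.9 [532.  79.  36.]
scene tin_mid 0.81 [517.  70.  80.]
scene press_mark 0.79 [509.  57.  75.]
scene hinge_mid 0.77 [518.  66.  78.]
scene hinge_mid 0.16 [ 421. -544.   30.]
scene pot 0.62 [580. 143.  50.]
scene file 0.51 [ 473. -151.    9.]
scene tray 0.82 [552. 272.  12.]
scene tray 0.49 [ 787. -114.   64.]
scene pump 0.79 [ 421. -544.   28.]
scene oil 0.8 [ 783. -112.   63.]
scene bell 0.73 [343. 440.  22.]
scene tyre_lever 0.65 [560. 479.   8.]
scene tyre_lever 0.52 [527.  83.  39.]
side turntable 0.75 [466.  18.  33.]
side tin_mid 0.69 [486.  35.  83.]
side press_mark 0.87 [493.  42.  84.]
side hinge_mid 0.64 [485.  37.  80.]
side hinge_mid 0.27 [498.  46.  82.]
side file 0.63 [ 463. -157.    6.]
side tray 0.79 [550. 263.   8.]
side tray 0.28 [465.  15.  33.]
side pump 0.82 [ 289. -572.   27.]
side tyre_lever 0.39 [557. 473.   1.]
1.3 [ 162.98029092 -603.36516848  231.26928527] [-3.14154125e+00 -1.45496218e-05  2.63824550e-01] [ 0.22781887 -0.21923756  0.49474499]
```

View pics/a.png

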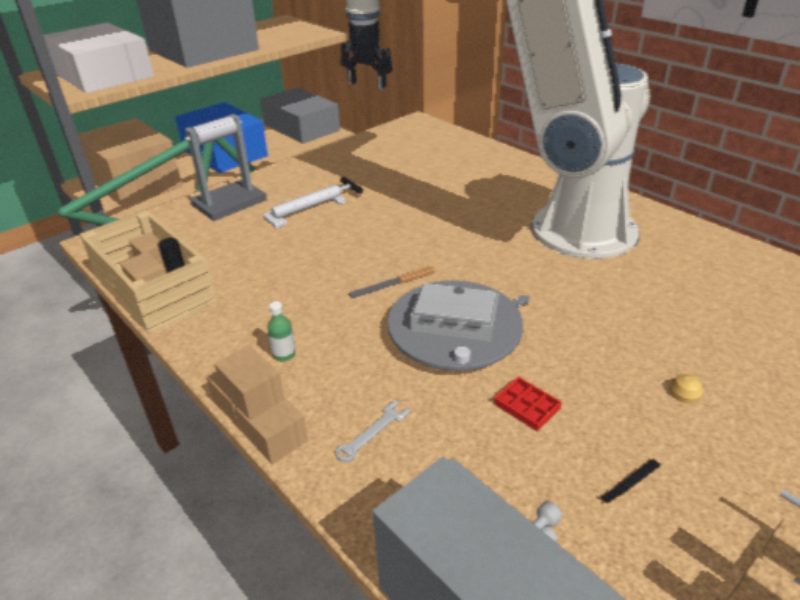

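View pics/b.png

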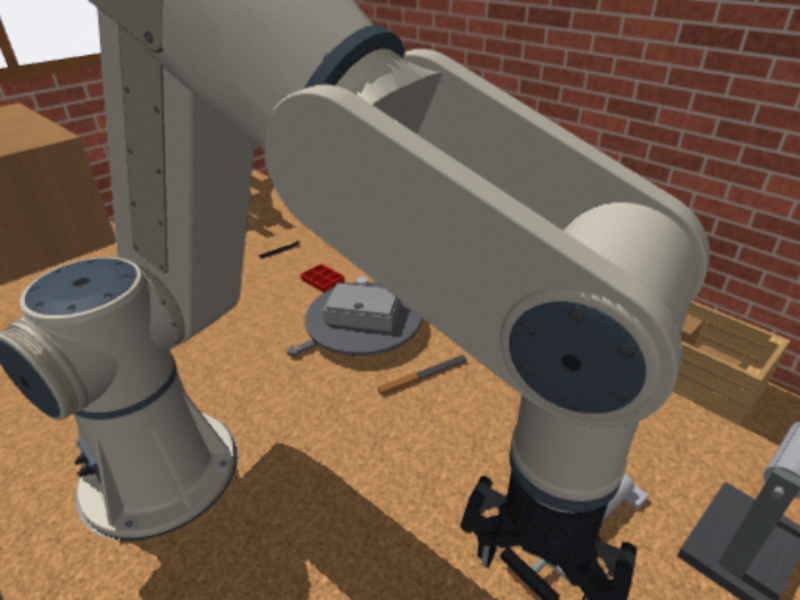

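The scene view shows the pointer end at about (524,300), the thumb mark at (459,290), and the pot at (461,354), all at 800-pixel scale. The hinge side faces the camera.

```bash
python3 - <<'E'
from h import *
from scipy.optimize import least_squares
im=grab_frame("scene")
m=trace("scene","turntable")[0]["mask"].astype(np.uint8)
c=max(cv2.findContours(m,0,1)[0],key=cv2.contourArea)
h=cv2.convexHull(c)[:,0]
P=np.array([ray("scene",u,36) for u in h])[:,:2]
r=least_squares(lambda q:np.hypot(*(P-q).T)-130,[500,50],loss="soft_l1",f_scale=3)
C=r.x;print("centre",C,np.round(r.fun))
for n,uv,z in(("pointer",(524*.64,300*.64),12),("mark",(459*.64,290*.64),80),("pot",(461*.64,350*.64),54)):
  p=ray("scene",uv,z);d=p[:2]-C;print(n,p.round(),np.hypot(*d),np.degrees(np.arctan2(d[1],d[0])))
for t in("tin_mid","pot","hinge_mid","press_mark"):
  for k in trace("scene",t)[:1]:
    ys,xs=np.where(k["mask"]);print(t,xs.mean(),ys.mean(),len(xs),k["conf"])
u,v=306,200
cr=im[160:245,235:355];cv2.imwrite("pics/c.png",cv2.resize(cr,None,fx=6,fy=6,interpolation=cv2.INTER_CUBIC))
E
```

```text
centre [508.54476833  57.4350105 ] [ 4.  5.  7. 41. 36. -0.  1.  1.  2.  2.  3.  3.  4.  3.  2.  2.  2.  2.
  2.  0.  1.  1.  0.  0.  1.  0.  0.  1.  3.  4.  8.  6.  5.]
pointer [336.  90.  12.] 175.8302396100642 169.34282821709087
mark [474.  36.  80.] 41.07706886061338 -148.54784144878673
pot [573. 137.  54.] 102.2091811783074 51.10469567229894
tin_mid 291.1747967479675 193.78150406504065 984 0.65
pot 295.2083333333333 226.68055555555554 72 0.6
hinge_mid 290.14021000617663 199.61519456454602 1619 0.85
press_mark 291.0736434108527 193.9108527131783 1032 0.83
```

View pics/c.png

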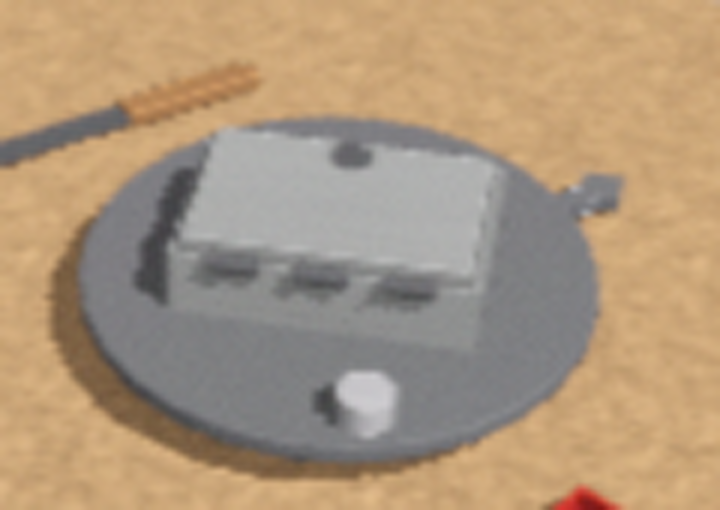

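The crop shows the disc clearly: edges at x=80 and 598, top y=118. The mark is at (351,154), the pointer tip at (620,188), the pot top at (365,388), and the lid corners at (222,130), (500,162), (472,280), (180,242).

```bash
python3 - <<'E'
from h import *
from scipy.optimize import least_squares
f=lambda x,y,z:ray("scene",(235+x/6-.42,160+y/6-.42),z)
E=[(80,270),(150,175),(245,133),(350,118),(450,130),(530,165),(598,280),(560,370),(480,425),(200,425),(120,365)]
P=np.array([f(*e,36)[:2] for e in E])
r=least_squares(lambda q:np.hypot(*(P-q).T)-130,[500,50],loss="soft_l1",f_scale=3);C=r.x
print(C,r.fun.round())
for n,x,y,z in(("ptr",620,188,12),("ptr",576,205,12),("mark",351,154,80),("pot",365,388,54),("fl",222,130,80),("fr",500,162,80),("br",472,280,80),("bl",180,242,80)):
  p=f(x,y,z);d=p[:2]-C;print(n,p.round(),np.hypot(*d).round(),np.degrees(np.arctan2(d[1],d[0])).round(1))
L=np.array([f(*e,80)[:2] for e in((222,130),(500,162),(472,280),(180,242))]);print(L.mean(0),L[1]-L[0],L[2]-L[3],L[3]-L[0],L[2]-L[1])
E
```

```text
[502.99036984  56.33571021] [ 0. -6. -6. -1.  3.  3. -4. -5. -2.  3. -1.]
ptr [325.  92.  12.] 181.0 168.7
ptr [354.  85.  12.] 152.0 169.0
mark [474.  33.  80.] 37.0 -141.9
pot [573. 138.  54.] 108.0 49.6
fl [506. -26.  80.] 82.0 -88.0
fr [425.  89.  80.] 84.0 157.1
br [504. 140.  80.] 84.0 89.3
bl [583.  26.  80.] 86.0 -21.1
[504.58921007  57.27890361] [-80.44393671 115.12838809] [-78.85145027 114.97249205] [76.99371639 51.50327544] [78.58620283 51.3473794 ]
```

Tin centre is about (504,57), the pointer lies at 169°, and the tin front normal at 213.5°, so the disc angle is about 0.78 rad. I need a clockwise turn, pushing on the front face at its +y end. I'll approach there from above.

Call:
{"fn": "servo_tool", "kwargs": {
  "rows": [
    [0,[29,-41,0],[0,0,0]],
    [0,[29,-41,0],[0,0,0]],
    [0,[29,-41,0],[0,0,0]],
    [0,[29,-41,0],[0,0,0]],
    [0,[29,-41,0],[0,0,0]],
    [0,[29,-41,0],[0,0,0]],
    [0,[29,-41,0],[0,0,0]],
    [0,[29,-41,0],[0,0,0]]
  ],
  "force": 40
}}

```text
clock: 2.6
eef_pos: [301.8, -224.9, 231.6]
tcp_rot: [3.141, -0.001, 0.263]
contact_force: [0.3, 1.0, 0.3]
opening: 0.002
```

Call:
{"fn": "servo_tool", "kwargs": {
  "rows": [
    [0,[29,-41,0],[0,0,0]],
    [0,[29,-41,0],[0,0,0]],
    [0,[29,-41,0],[0,0,0]],
    [0,[29,-41,0],[0,0,0]],
    [0,[29,-41,0],[0,0,0]],
    [0,[29,-41,0],[0,0,0]],
    [0,[0,0,0],[0,0,0]],
    [0,[0,0,0],[0,0,0]]
  ]
}}

```text
clock: 3.6
eef_pos: [404.8, 56.4, 231.1]
tcp_rot: [3.141, 0.001, 0.265]
contact_force: [-0.3, -0.2, -0.3]
opening: -0.004
```

```bash
python3 - <<'E'
from h import *
s=sense();print(s["clock"],s["eef_pos"],s["tcp_rot"],s["opening"],s["qpos"])
im=grab_frame("wrist");cv2.imwrite("pics/d.png",cv2.resize(im,(800,600)))
c=get_calibration("wrist");print(repr(c))
print([px("wrist",P).round() for P in((504,57,36),(474,36,80),(325,92,12))])
E
```

```text
3.6 [404.82968265  56.43082796 231.14882468] [3.14132956e+00 7.04531147e-04 2.64921410e-01] -0.004414864650050975 [ 1.35126934e-01  5.58430157e-03  2.06502421e+00 -4.00992470e-04
  1.07164873e+00  1.44119382e+00]
{'intrinsics': array([[306.0402488 ,   0.        , 255.72410672],
       [  0.        , 306.0402488 , 194.30425892],
       [  0.        ,   0.        ,   1.        ]]), 'world_to_cam': array([[ 2.60715772e-01, -9.65415352e-01, -6.95176992e-04,
        -5.08484354e+01],
       [-9.31737655e-01, -2.51809327e-01,  2.61642895e-01,
         3.56970904e+02],
       [-2.52769120e-01, -6.75667069e-02, -9.65164500e-01,
         4.84696791e+02],
       [ 0.00000000e+00,  0.00000000e+00,  0.00000000e+00,
         1.00000000e+00]])}
[array([280.,  81.]), array([296., 116.]), array([212., 221.])]
```

View pics/d.png

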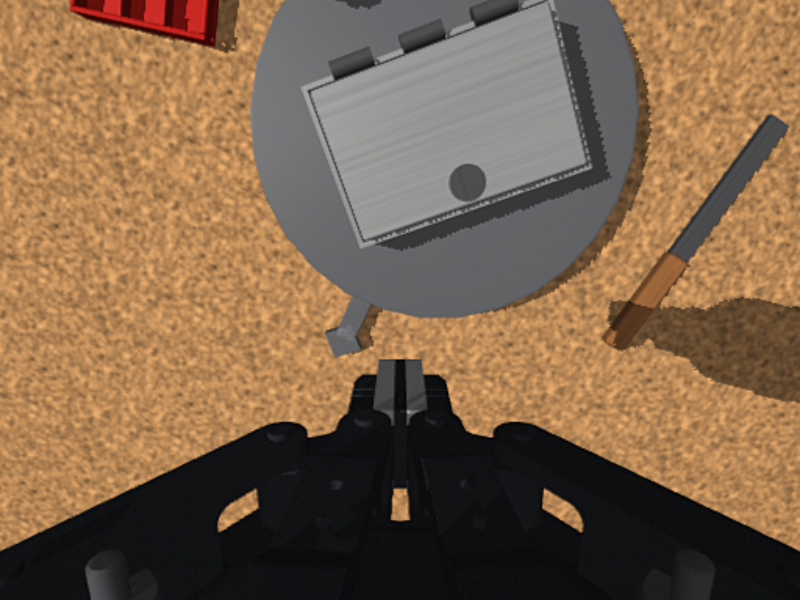

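The wrist view shows the lid corners at (362,246), (591,168), (303,88), (553,2), the mark at (467,182) and the pointer tip near (338,350). The tips look closed.

```bash
python3 - <<'E'
from h import *
from scipy.optimize import least_squares
f=lambda x,y,z:ray("wrist",(x*.64,y*.64),z)[:2]
E=[(252,115),(258,165),(280,220),(318,270),(440,317),(500,309),(560,280),(610,220),(635,140),(632,60)]
P=np.array([f(*e,36) for e in E])
r=least_squares(lambda q:np.hypot(*(P-q).T)-130,[500,50],loss="soft_l1",f_scale=3);C=r.x
print(C,r.fun.round(1))
L=np.array([f(*e,72) for e in((362,246),(591,168),(553,2),(303,88))]);T=L.mean(0)
a=lambda v:np.degrees(np.arctan2(v[1],v[0])).round(1)
print("tin",T,"sides",[np.hypot(*(L[i]-L[i-1])).round() for i in range(4)],"lateral",a(L[0]-L[1]),a(L[3]-L[2]),"back",a(L[3]-L[0]),a(L[2]-L[1]))
m=f(467,182,80);print("mark",m,np.hypot(*(m-C)),a(m-C),a(m-T))
for q in((341,342),(365,300),(338,345)):
  p=f(*q,14);print("ptr",p,np.hypot(*(p-C)),a(p-C))
E
```

```text
[502.38556237  50.88968606] [-0.8 -1.  -1.5 -0.4 -1.1  0.   2.  -0.1 -3.  -3.4]
tin [500.57839265  50.85894546] sides [np.float64(98.0), np.float64(148.0), np.float64(94.0), np.float64(149.0)] lateral 123.9 122.5 back 34.5 34.0
mark [474.34830858  33.69943117] 32.887573081668876 -148.5 -146.8
ptr [331.13663973  85.17457506] 174.6472075966134 168.7
ptr [369.77456501  75.08360633] 134.7999347160777 169.7
ptr [328.03624026  86.90683861] 178.03067544658938 168.3
```

```bash
cat >> h.py <<'E'
C=np.array([501.5,51.5])
def pose(phi,b,l,z):
    p=np.radians(phi);n=np.array([np.cos(p),np.sin(p)]);t=np.array([-n[1],n[0]]);return np.r_[C+b*n+l*t,z,phi]
def rows(W,start=None):
    s=sense();cur=np.r_[s["eef_pos"],np.degrees(s["tcp_rot"][2])] if start is None else np.array(start,float)
    for w_ in W:
        d=w_-cur;y=np.radians(cur[3]);x,yy,z=d[:3]
        print([0,[round(x*np.cos(y)+yy*np.sin(y),1),round(x*np.sin(y)-yy*np.cos(y),1),round(-z,1)],[0,0,round(-d[3],2)]]);cur=w_
E
python3 - <<'E'
from h import *
a=pose(24,-90,50,231);b=pose(33.6,-90,50,231)
rows([a,b]+[pose(33.6,-90,50,z) for z in(185,140,95,50)]+[pose(33.6,-75,50,50),pose(33.6,-62,50,50)])
print()
rows([pose(33.6-t,-61,50,50) for t in np.arange(5.6,45,5.6)],pose(33.6,-62,50,50))
E
```

```text
[0, [np.float64(-4.4), np.float64(-6.0), np.float64(0.2)], [0, 0, np.float64(-8.9)]]
[0, [np.float64(-7.1), np.float64(15.7), np.float64(-0.0)], [0, 0, np.float64(-9.6)]]
[0, [np.float64(0.0), np.float64(0.0), np.float64(46.0)], [0, 0, np.float64(-0.0)]]
[0, [np.float64(0.0), np.float64(0.0), np.float64(45.0)], [0, 0, np.float64(-0.0)]]
[0, [np.float64(0.0), np.float64(0.0), np.float64(45.0)], [0, 0, np.float64(-0.0)]]
[0, [np.float64(0.0), np.float64(0.0), np.float64(45.0)], [0, 0, np.float64(-0.0)]]
[0, [np.float64(15.0), np.float64(-0.0), np.float64(-0.0)], [0, 0, np.float64(-0.0)]]
[0, [np.float64(13.0), np.float64(-0.0), np.float64(-0.0)], [0, 0, np.float64(-0.0)]]

[0, [np.float64(6.2), np.float64(-5.7), np.float64(-0.0)], [0, 0, np.float64(5.6)]]
[0, [np.float64(5.2), np.float64(-5.7), np.float64(-0.0)], [0, 0, np.float64(5.6)]]
[0, [np.float64(5.2), np.float64(-5.7), np.float64(-0.0)], [0, 0, np.float64(5.6)]]
[0, [np.float64(5.2), np.float64(-5.7), np.float64(-0.0)], [0, 0, np.float64(5.6)]]
[0, [np.float64(5.2), np.float64(-5.7), np.float64(-0.0)], [0, 0, np.float64(5.6)]]
[0, [np.float64(5.2), np.float64(-5.7), np.float64(-0.0)], [0, 0, np.float64(5.6)]]
[0, [np.float64(5.2), np.float64(-5.7), np.float64(-0.0)], [0, 0, np.float64(5.6)]]
[0, [np.float64(5.2), np.float64(-5.7), np.float64(-0.0)], [0, 0, np.float64(5.6)]]
```

Call:
{"fn": "servo_tool", "kwargs": {
  "rows": [
    [0,[-4.4,-6,0],[0,0,-8.9]],
    [0,[-7.1,15.7,0],[0,0,-9.6]],
    [0,[0,0,46],[0,0,0]],
    [0,[0,0,45],[0,0,0]],
    [0,[0,0,45],[0,0,0]],
    [0,[0,0,45],[0,0,0]],
    [0,[0,0,0],[0,0,0]],
    [0,[0,0,0],[0,0,0]]
  ]
}}

```text
clock: 4.65
eef_pos: [399.9, 43.4, 51.4]
tcp_rot: [3.141, -0.001, 0.585]
contact_force: [1.0, 0.3, -0.3]
opening: 0.001
```

Call:
{"fn": "servo_tool", "kwargs": {
  "rows": [
    [0,[8,0,0],[0,0,0]],
    [0,[8,0,0],[0,0,0]],
    [0,[6,0,0],[0,0,0]],
    [0,[4,0,0],[0,0,0]],
    [0,[2,0,0],[0,0,0]],
    [0,[0,0,0],[0,0,0]]
  ]
}}

```text
clock: 5.4
eef_pos: [422.6, 59.6, 50.2]
tcp_rot: [-3.141, 0.0, 0.587]
contact_force: [0.1, 0.2, -0.6]
opening: 0.002
```

Call:
{"fn": "servo_tool", "kwargs": {
  "rows": [
    [0,[3.1,-2.9,0],[0,0,2.8]],
    [0,[2.6,-2.8,0],[0,0,2.8]],
    [0,[2.6,-2.8,0],[0,0,2.8]],
    [0,[2.6,-2.8,0],[0,0,2.8]],
    [0,[2.6,-2.8,0],[0,0,2.8]],
    [0,[2.6,-2.8,0],[0,0,2.8]],
    [0,[2.6,-2.8,0],[0,0,2.8]],
    [0,[2.6,-2.8,0],[0,0,2.8]]
  ]
}}

```text
clock: 6.4
eef_pos: [431.1, 88.5, 49.8]
tcp_rot: [-3.141, 0.003, 0.194]
contact_force: [-3.8, 1.1, 2.5]
opening: -0.002
```

Call:
{"fn": "servo_tool", "kwargs": {
  "rows": [
    [0,[2.6,-2.8,0],[0,0,2.8]],
    [0,[2.6,-2.8,0],[0,0,2.8]],
    [0,[2.6,-2.8,0],[0,0,2.8]],
    [0,[2.6,-2.8,0],[0,0,2.8]],
    [0,[2.6,-2.8,0],[0,0,2.8]],
    [0,[2.0,-2.1,0],[0,0,2.1]],
    [0,[1.5,-1.6,0],[0,0,1.6]],
    [0,[0,0,0],[0,0,0]]
  ]
}}

```text
clock: 7.4
eef_pos: [447.1, 107.2, 49.9]
tcp_rot: [3.141, 0.002, -0.113]
contact_force: [-3.0, 2.3, -0.7]
opening: -0.004
```

```bash
python3 - <<'E'
from h import *
s=sense();print(s["clock"],s["eef_pos"],s["tcp_rot"],s["contact_force"])
im=grab_frame("wrist");cv2.imwrite("pics/e.png",cv2.resize(im,(800,600)))
E
```

```text
7.4 [447.13716924 107.2262554   49.89638142] [ 3.14123287e+00  1.99167352e-03 -1.13273988e-01] [-3.04956258  2.3499782  -0.65164376]
```

View pics/e.png

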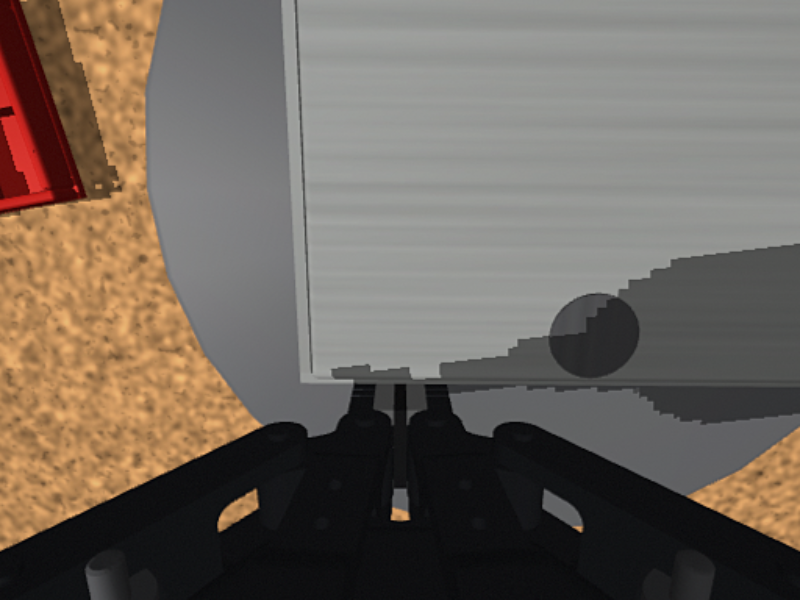

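The front edge lies flat along the tool's y, so the tin's back direction is at about −6.5°, against a target near −11°. I'll push the last 4.5°, then back off, rise and look.

Call:
{"fn": "servo_tool", "kwargs": {
  "rows": [
    [0,[1.5,-1.6,0],[0,0,1.6]],
    [0,[1.5,-1.6,0],[0,0,1.6]],
    [0,[1.2,-1.3,0],[0,0,1.3]],
    [0,[0,0,0],[0,0,0]],
    [0,[-6,0,0],[0,0,0]],
    [0,[-24,0,0],[0,0,0]],
    [0,[-10,5,-50],[0,0,0]],
    [0,[0,20,-60],[0,0,0]]
  ]
}}

```text
clock: 8.45
eef_pos: [407.9, 94.4, 160.2]
tcp_rot: [3.141, 0.001, -0.19]
contact_force: [1.0, 0.7, -0.5]
opening: 0.0
```

Call:
{"fn": "servo_tool", "kwargs": {
  "rows": [
    [0,[0,25,-60],[0,0,0]],
    [0,[0,0,-20],[0,0,0]],
    [0,[0,0,0],[0,0,0]],
    [0,[0,0,0],[0,0,0]]
  ]
}}

```text
clock: 8.95
eef_pos: [404.0, 70.7, 236.4]
tcp_rot: [3.141, 0.001, -0.192]
contact_force: [-0.2, -0.3, 0.5]
opening: -0.001
```

```bash
python3 - <<'E'
from h import *
s=sense();print(s["clock"],s["eef_pos"],s["tcp_rot"],s["contact_force"])
im=grab_frame("wrist");cv2.imwrite("pics/f.png",cv2.resize(im,(800,600)))
E
```

```text
8.95 [403.95556058  70.74505989 236.36921365] [ 3.14112610e+00  7.11985480e-04 -1.91682361e-01] [-0.23408721 -0.27427341  0.48214505]
```

View pics/f.png

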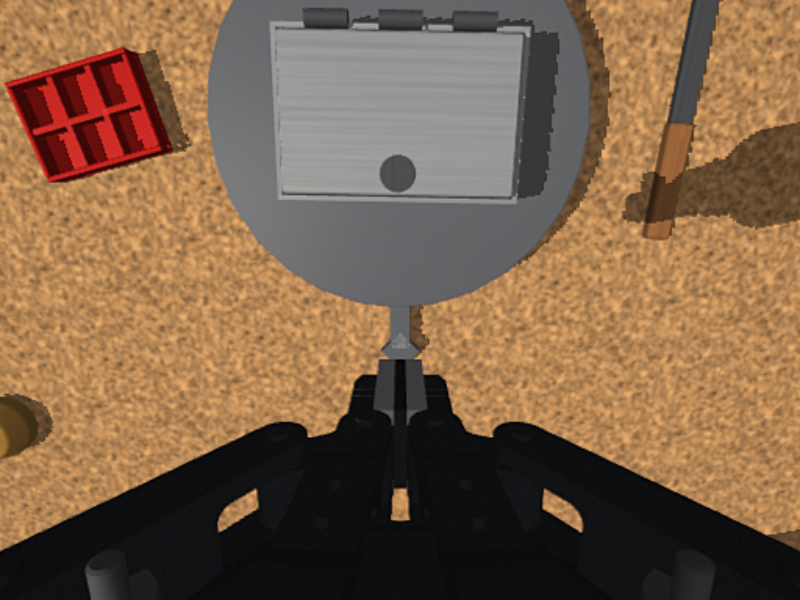

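The tin faces the pointer, with the front edge within about 1°. The mark is at (397,174).

```bash
python3 - <<'E'
from h import *
m=ray("wrist",(397.5*.64,174*.64),80);e=ray("wrist",(397*.64,198*.64),72);p=ray("wrist",(400*.64,345*.64),14);print(m,e,p)
C2=C; print(np.hypot(*(m[:2]-C)),np.degrees(np.arctan2(*(m[:2]-C)[::-1])),np.hypot(*(p[:2]-C)),np.degrees(np.arctan2(*(p[:2]-C)[::-1])))
y=np.degrees(sense()["tcp_rot"][2]);rows([np.r_[m[:2],120,y],np.r_[m[:2],84,y]])
E
```

```text
[468.39451168  59.9739499   80.        ] [454.16973813  63.1031448   72.        ] [336.63203454  83.8943577   14.        ]
34.172813524264036 165.64237723252876 168.02035723228056 168.88375430432578
[0, [np.float64(65.5), np.float64(-1.7), np.float64(116.0)], [0, 0, np.float64(-0.0)]]
[0, [np.float64(0.0), np.float64(-0.0), np.float64(36.0)], [0, 0, np.float64(-0.0)]]
```

Call:
{"fn": "servo_tool", "kwargs": {
  "rows": [
    [0,[32,-1,30],[0,0,0]],
    [0,[32,-1,40],[0,0,0]],
    [0,[1,0,46],[0,0,0]],
    [0,[0,0,30],[0,0,0]],
    [0,[0,0,6],[0,0,0]],
    [0,[0,0,0],[0,0,0]]
  ]
}}

```text
clock: 9.75
eef_pos: [468.3, 60.5, 84.9]
tcp_rot: [3.141, 0.001, -0.191]
contact_force: [0.2, 0.3, 0.8]
opening: -0.002
```

Call:
{"fn": "servo_tool", "kwargs": {
  "rows": [
    [0,[0,0,2],[0,0,0]],
    [0,[0,0,2],[0,0,0]],
    [0,[0,0,2],[0,0,0]],
    [0,[0,0,2],[0,0,0]],
    [0,[0,0,1],[0,0,0]],
    [0,[0,0,0],[0,0,0]]
  ]
}}

```text
clock: 10.5
eef_pos: [468.9, 60.5, 76.4]
tcp_rot: [-3.141, -0.001, -0.192]
contact_force: [0.5, 1.1, 3.0]
opening: -0.005
```

Call:
{"fn": "servo_tool", "kwargs": {
  "rows": [
    [0,[0,0,1.5],[0,0,0]],
    [0,[0,0,1.5],[0,0,0]],
    [0,[0,0,0],[0,0,0]]
  ]
}}

```text
clock: 10.88
eef_pos: [469.0, 60.5, 73.5]
tcp_rot: [-3.141, -0.001, -0.192]
contact_force: [0.2, 0.7, 7.8]
opening: 0.002
```

Call:
{"fn": "servo_tool", "kwargs": {
  "rows": [
    [0,[0,0,1],[0,0,0]],
    [0,[0,0,0.5],[0,0,0]],
    [0,[0,0,0],[0,0,0]]
  ]
}}

```text
clock: 11.25
eef_pos: [469.1, 60.5, 72.9]
tcp_rot: [-3.141, -0.001, -0.192]
contact_force: [-3.7, -0.2, 23.3]
opening: 0.002
```

The force jumped to 23 N, so this is the firm stop. I'm drawing back up and toward the front.

Call:
{"fn": "servo_tool", "kwargs": {
  "rows": [
    [0,[0,0,-10],[0,0,0]],
    [0,[-4,0,-30],[0,0,0]],
    [0,[-15,0,-50],[0,0,0]],
    [0,[-30,0,-60],[0,0,0]],
    [0,[-30,0,-20],[0,0,0]],
    [0,[0,0,0],[0,0,0]],
    [0,[0,0,0],[0,0,0]],
    [0,[0,0,0],[0,0,0]]
  ]
}}

```text
clock: 12.25
eef_pos: [393.2, 74.9, 236.8]
tcp_rot: [3.141, 0.002, -0.192]
contact_force: [-0.6, -0.4, -0.0]
opening: 0.001
```

```bash
python3 - <<'E'
from h import *
s=sense();print(s["clock"],s["eef_pos"],s["contact_force"])
a=grab_frame("wrist");b=grab_frame("scene")[160:245,235:355]
b=cv2.resize(b,(400,283));a=cv2.resize(a,(400,300));cv2.imwrite("pics/g.png",np.vstack([a,b]))
E
```

```text
12.25 [393.16111034  74.85925432 236.75800252] [-0.56531667 -0.3641353  -0.01511628]
```

View pics/g.png

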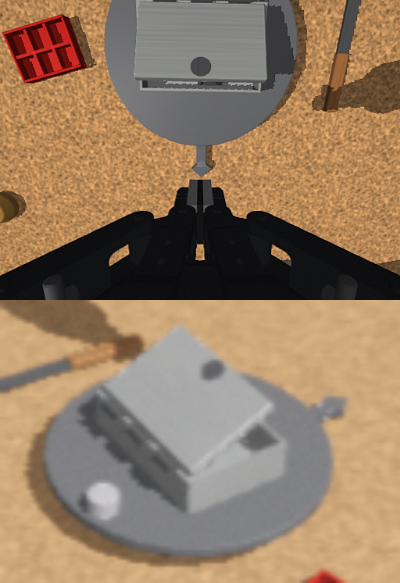

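The lid stands ajar with the front facing the pointer (edge tilt about 1.5°). The pot is upright on the disc and the arm is clear.

```bash
python3 -c "
from rig import *
print(sign_off())"
```

```text
the job is handed in; nothing more can be done
None
```

The job is handed in at about 12 s of the 51 s allowed: the tin faces the pointer, and its lid has sprung ajar. `sign_off()` gave no verdict, so the results below are from my own checks.

- **Turning:** with closed fingertips I pushed the tin's front face clockwise by about 45° (0.78 rad). The tin ended with its front edge within about 1–2° of facing the pointer.
- **Pressing:** I pressed on the thumb mark until the force rose from 3 N to 23 N at a height of 73 mm, which is the firm stop. Then I drew back up and toward the front.
- **Last pictures:** they show the lid clearly ajar, the pot upright on the disc, and the tray and file seemingly undisturbed. The gripper was well clear, with about 0 N on the wrist.
- **Not measured:** I judged the lid angle by eye from those pictures. I did not measure any shift of the base, but the pointer read 169° both before and after the push.
- **Disagreement:** the first estimates of the turntable centre differed by about 5 mm between the scene and wrist cameras. I used the wrist value, and the mark then came out 34 mm from the axis, against 33 mm expected.

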